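# Load the washed glass boards into the steriliser

### The arm

A 6-joint arm with a two-finger parallel gripper is mounted at the origin on the work surface. World frame = base frame: x ahead of the robot, y to its left, z up, the work surface at z = 0. Lengths are in mm, angles in rad, forces in N, time in s.
With the tool pointing down it reaches from about 300 to 775 mm from the base axis. Payload 14.6 kg.
Tool frame: the origin (TCP) lies at the very end of the fingers, on their centre line; the grasp point (between the pads) lies 19 mm behind it; z points along the fingers, y is the line along which they close (so a half turn about z gives the same grasp; the last joint's range is limited). The gripper opens to 94 mm and grips with 3 to 60 N. Pads are 16 mm wide; open, the fingers measure 119 mm over their backs; the gripper's body (75 mm by 177 mm) begins 78 mm behind the grasp point.
Start: joints at [1.199, 0.3, 1.521, -0, 1.321, -0.067], TCP at [165.054, 524.639, 205.446] pointing down, gripper open.
Joint ranges: [-3.03, 3.03], [-0.79, 2.21], [0.23, 2.52], [-1.04, 4.18], [0, 3.07], [-2.55, 2.55]. Speed limits (rad/s): [2.22, 2.22, 2.57, 3.14, 3.14, 3.14].

### API

Orientations are given as [roll, pitch, yaw] about the fixed x, y, z axes, in that order (R = Rz(yaw) Ry(pitch) Rx(roll)).
In Python, from cell import manip gives the robot as it stands.
- The arm moves only by the tool servo_tool, never from a script. Its argument "rows" is a list of rows, each a list of 7 numbers: the turn, a rotation vector about the world's x, y, z in degrees, then the shift along the world's x, y, z in mm, then the closure, from 0 (fully open) to 1 (shut). In form: [[rx, ry, rz, dx, dy, dz, fingers], ...]. A call has 1 to 20 rows; each row shifts and turns the commanded pose from where the row before left it; what a row does not reach is not made up. A row lasts 1/8 s, in which the tool goes at most 62.5 mm and 10.7 degrees, less where a joint would pass 70% of its speed; a pose out of reach is approached as far as the arm can. A call with a gripper value outside its range is refused whole. The fingers move at their own pace and stop on an object; "grip_force" is the grip in N (left out, the last holds). Time passes only in rows, so rows that do not move let the fingers close. It gives the time, the measured TCP pose, the force, the opening and the grip force at its end, in the units of the state.
- manip.read_state(): the state, without advancing time (a new reading comes with each control period).
- manip.camera(name): name is "side" or "top" or "wrist"; returns the picture (400x640x3 uint8, red, green, blue); there is no depth.
- manip.camera_info(name): a dict with "fx", "fy", "cx", "cy" (pixels), "position" and "rotation" of the camera in the world; the wrist camera has in their place "T_tool_cam" (4x4, takes a point from camera to tool coordinates, whose origin is the TCP and whose axes are the flange's). Camera axes: x right, y down, z forward; pixel columns grow to the right and rows downward; lengths in mm; the calibration is good to about 2 mm. A picture is of the moment at which its call begins: read the wrist's pose just before it. camera_info takes no time and is no camera call.
- manip.sign_off(): hands the job in; it is judged then, once.
The state is a dict: "clock": time; "joints": joint angles; "qd": joint speeds; "effort": joint torques, N m; "eef_pos": TCP position; "eef_rot": TCP orientation; "wrist_force": force on the tool from outside, world axes, zero at the start; "moment": the same for the moment, N m; "finger_gap": finger opening in mm; "finger_force": force on a finger pad.
Only numpy, scipy, OpenCV 4.12 (cv2) and the standard library are available. Lean on these libraries where they do the work, as an engineer would, in place of code of your own. Each camera call takes 0.05 s, during which the arm holds its last target. There are 200 camera calls.

### The job

The washed glass chopping boards are to be sterilised: lift each one straight up out of the dish drainer by its top edge and stand it in a free slot of the board steriliser, all the way down, upright and roughly centred, handling the glass gently (a light grip; lower it, never drop it) and leaving the bamboo boards, the mug, the pepper mill and the jar alone. The steriliser's drip tray was left pulled out: push it fully home. When the tray and every glass board are in, press the start button.

Things in the scene. Friction and masses are not known exactly. Their poses are not given: they have to be found in the camera images.
- glass0: white-backed glass chopping board, 220 mm long, 150 mm tall as it stands, 6 mm thick, about 0.50 kg, on its long edge in a drainer slot (None if absent). Origin: middle of its lower edge; x along its length, y across its thickness, z up. It chips if squeezed with over 25 N a finger (10 to 15 N hold it well) or pressed on the steriliser with over 60 N, or let go 15 mm or more above a slot floor.
- glass1: white-backed glass chopping board, 220 mm long, 150 mm tall as it stands, 6 mm thick, about 0.50 kg, on its long edge in a drainer slot (None if absent). Origin: middle of its lower edge; x along its length, y across its thickness, z up. It chips if squeezed with over 25 N a finger (10 to 15 N hold it well) or pressed on the steriliser with over 60 N, or let go 15 mm or more above a slot floor.
- glass2: white-backed glass chopping board, 220 mm long, 150 mm tall as it stands, 6 mm thick, about 0.50 kg, on its long edge in a drainer slot (None if absent). Origin: middle of its lower edge; x along its length, y across its thickness, z up. It chips if squeezed with over 25 N a finger (10 to 15 N hold it well) or pressed on the steriliser with over 60 N, or let go 15 mm or more above a slot floor.
- glass3: white-backed glass chopping board, 190 mm long, 125 mm tall as it stands, 6 mm thick, about 0.36 kg, on its long edge in a drainer slot (None if absent). Origin: middle of its lower edge; x along its length, y across its thickness, z up. It chips if squeezed with over 25 N a finger (10 to 15 N hold it well) or pressed on the steriliser with over 60 N, or let go 15 mm or more above a slot floor.
- glass4: white-backed glass chopping board, 190 mm long, 125 mm tall as it stands, 6 mm thick, about 0.36 kg, on its long edge in a drainer slot (None if absent). Origin: middle of its lower edge; x along its length, y across its thickness, z up. It chips if squeezed with over 25 N a finger (10 to 15 N hold it well) or pressed on the steriliser with over 60 N, or let go 15 mm or more above a slot floor.
- wood0: bamboo chopping board, 180 mm long, 135 mm tall as it stands, 8 mm thick, already standing in a slot of the steriliser (some starts lack it: None); leave it where it is. Origin: middle of its lower edge; axes as for the glass boards.
- wood1: bamboo chopping board, 180 mm long, 135 mm tall as it stands, 8 mm thick, already standing in a slot of the steriliser (some starts lack it: None); leave it where it is. Origin: middle of its lower edge; axes as for the glass boards.
- wood2: bamboo chopping board, 180 mm long, 135 mm tall as it stands, 8 mm thick, already standing in a slot of the steriliser (some starts lack it: None); leave it where it is. Origin: middle of its lower edge; axes as for the glass boards.
- drainer: loose steel-wire dish drainer in a black tray, 235 mm (x) by 275 mm (y), 1.6 kg. Origin: centre of its underside; z up. Six slots 9 mm wide at y = -100, -60, -20, 20, 60, 100 mm, running along x between round-topped wire loops in two rows (x = -42 and 42 mm), 90 mm high. Boards stand on wires 25 mm above the origin.
- steriliser: fixed white steriliser, grey dividers. Origin: under the centre of its slotted part; z up. Six slots 10 mm wide, 40 mm apart along its y, running along x between dividers in two rows (x = -42 and 42 mm, 18 mm deep), 105 mm high with round tops (radius 15 mm); slot floors 35 mm up. The control end, 95 mm high, spans x = -130 to 60 and y = -145 to -209 mm.
- slot0 (a point): middle of the floor of steriliser slot 0 (y = -100 mm in the steriliser's frame)
- slot1 (a point): middle of the floor of steriliser slot 1 (y = -60 mm in the steriliser's frame)
- slot2 (a point): middle of the floor of steriliser slot 2 (y = -20 mm in the steriliser's frame)
- slot3 (a point): middle of the floor of steriliser slot 3 (y = 20 mm in the steriliser's frame)
- slot4 (a point): middle of the floor of steriliser slot 4 (y = 60 mm in the steriliser's frame)
- slot5 (a point): middle of the floor of steriliser slot 5 (y = 100 mm in the steriliser's frame)
- start_top (a point): top centre of the steriliser's round grey start button (26 mm across) on its control end; pressed straight down
- start (a joint): start button travel in m: 0 up, 0.005 fully down (springs back, about 4 N fully down); it counts as pressed beyond 0.003
- tray_lip (a point): front middle of the drip tray's finger lip (90 mm wide, 12 mm high, 20 mm above the worktop), low on the steriliser's -x side, 148 mm from its centre when home; the tray slides along the steriliser's x
- drip_tray (a joint): how far the steriliser's drip tray is pulled out towards its -x, in m: 0 home; stiff (about 2 N), stays where it is left
- mug: white mug, 80 mm across, 95 mm tall; leave alone. Origin: centre of its underside
- mill: dark wooden pepper mill, 52 mm across, 145 mm tall; leave alone. Origin: centre of its underside
- jar: amber storage jar, 64 mm across, 100 mm tall; leave alone. Origin: centre of its underside

How it is judged:
By the outcome, as a careful person would: the job done as asked, in the order asked, and still so for the second after the job is handed in, with the robot touching nothing.
Of glass0, glass1, glass2, glass3, glass4 only 3 to 4 are there at a start; the rules pass over those that are not, and their reading is None.
Of wood0, wood1, wood2 only 1 to 2 are there at a start; the rules pass over those that are not, and their reading is None.
At some moment in a run one of glass0, glass1, glass2, glass3, glass4 may be knocked a few centimetres aside while the robot is not near it.
It also fails if it takes over 210 s, if anything falls off the work surface, if the arm or the gripper's body presses on something with over 40 N, if the wrist force passes 120 N, or if a joint passes its speed limit or range.

## Working session

There is one attempt and no reset: what is moved stays moved. The work goes in short steps, Python scripts to look and compute and a tool call to move; the robot and the scene stay as the last step left them, time stands still between calls to the robot, and variables do not carry over. Pictures are saved under pics/ and viewed, at most 14 in all, crops included, and the job is handed in when it is done.

Besides the shell and the picture viewer there is one more tool, called after "Request:" as name(argument=value, ...), one argument or row to a line, values as JSON. servo_tool: Moves the arm, as the interface text tells. Its arguments: {"type":"object","properties":{"rows":{"type":"array","items":{"type":"array","items":{"type":"number"}}},"grip_force":{"type":"number"}},"required":["rows"]}

```bash
mkdir -p pics; ls; python3 - <<'E'
from cell import manip
import cv2
print(manip.read_state())
for n in("top","side"):
    cv2.imwrite(f"pics/{n}0.png",manip.camera(n)[...,::-1]); print(n,manip.camera_info(n))
print(manip.camera_info("wrist"))
E
```

```text
pics
{'clock': 0.0, 'joints': array([ 1.19943512e+00,  3.00512726e-01,  1.52160414e+00, -1.04438735e-05,
        1.32067859e+00, -6.66046388e-02]), 'qd': array([ 6.49230528e-04, -1.95954767e-05, -4.77362292e-04,  1.58605224e-03,
        1.46420039e-03, -4.93291727e-04]), 'effort': array([ 3.54215872e-04, -5.31813455e+01, -3.52737665e+01,  7.08123785e-02,
        2.44895130e-02, -9.20111074e-05]), 'eef_pos': array([164.94393425, 524.40330568, 204.85373923]), 'eef_rot': array([-3.14039185e+00, -6.99593237e-05,  2.83683863e+00]), 'wrist_force': array([-0.02760793, -0.2923154 , -0.39493138]), 'moment': array([0.01677299, 0.01667971, 0.03936408]), 'finger_force': 0.0, 'finger_gap': 93.64900947815367}
top {'fx': 417.4926624129181, 'fy': 417.4926624129181, 'cx': 329.09960665984767, 'cy': 206.06308888049892, 'position': array([ 459.0152931 ,   13.87337366, 1330.6124877 ]), 'rotation': array([-3.02068468, -0.0281412 , -1.55798977])}
side {'fx': 382.27494861155566, 'fy': 382.27494861155566, 'cx': 312.80320484611997, 'cy': 193.17954782721813, 'position': array([ 539.43125995, -746.64394449, 1038.1685963 ]), 'rotation': array([-2.45303737,  0.01006718, -0.08976057])}
{'fx': 334.45558945848705, 'fy': 334.45558945848705, 'cx': 312.787513828969, 'cy': 203.81598351588784, 'T_tool_cam': array([[-7.12685898e-04, -9.62636581e-01, -2.70795688e-01,
         7.98260002e+01],
       [ 9.99999714e-01, -6.17222476e-04, -4.37690721e-04,
         4.68573400e-01],
       [ 2.54195914e-04, -2.70795923e-01,  9.62636745e-01,
        -1.79133552e+02],
       [ 0.00000000e+00,  0.00000000e+00,  0.00000000e+00,
         1.00000000e+00]])}
```

View pics/top0.png

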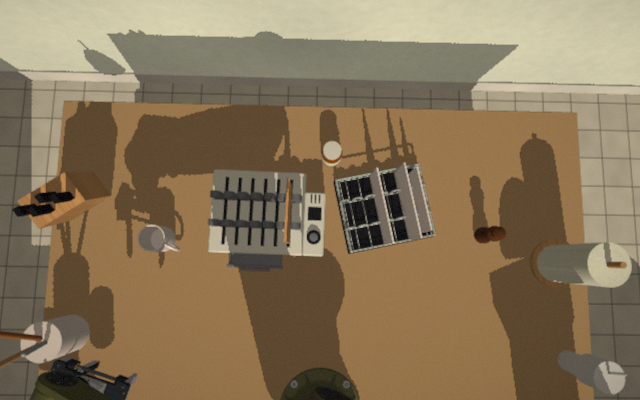

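View pics/side0.png

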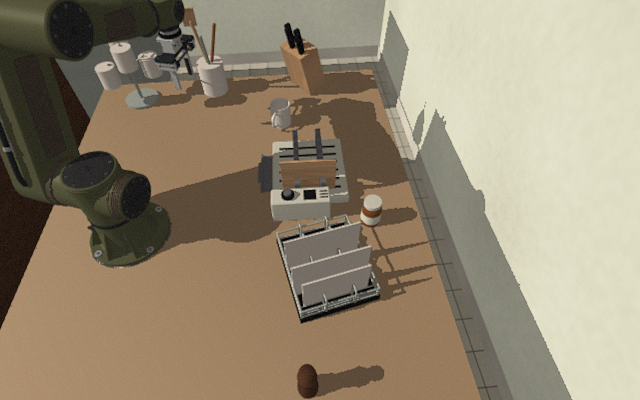

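The top view shows the steriliser around (265,212), with its control end on the right, wood in slot 0 and the tray lip at (256,262). The drainer is around (385,208) and holds glass boards. The side view shows three boards, with tops near (325,240), (330,262) and (337,285). Next I'll zoom in to get accurate edges.

```bash
cat > h.py <<'E'
import numpy as np, cv2
from cell import manip
from scipy.spatial.transform import Rotation as R
def cam(n,st=None):
    i=manip.camera_info(n); K=np.array([[i['fx'],0,i['cx']],[0,i['fy'],i['cy']],[0,0,1]])
    if n=="wrist":
        st=st or manip.read_state(); T=np.eye(4); T[:3,:3]=R.from_euler('xyz',st['eef_rot']).as_matrix(); T[:3,3]=st['eef_pos']
        T=T@i['T_tool_cam']; return K,T[:3,3],T[:3,:3]
    return K,np.array(i['position']),R.from_euler('xyz',i['rotation']).as_matrix()
def ray(c,px,z):
    K,p,Rm=c; d=Rm@np.linalg.solve(K,[px[0],px[1],1.]); return p+d*(z-p[2])/d[2]
def proj(c,X):
    K,p,Rm=c; q=K@(Rm.T@(np.asarray(X,float)-p)); return q[:2]/q[2]
E
python3 - <<'E'
import cv2
t=cv2.imread("pics/top0.png"); s=cv2.imread("pics/side0.png")
cv2.imwrite("pics/t1.png",cv2.resize(t[145:280,200:440],(800,450),interpolation=cv2.INTER_CUBIC))
cv2.imwrite("pics/s1.png",cv2.resize(s[125:325,250:400],(450,600),interpolation=cv2.INTER_CUBIC))
E
```

```text
(no output)
```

View pics/t1.png

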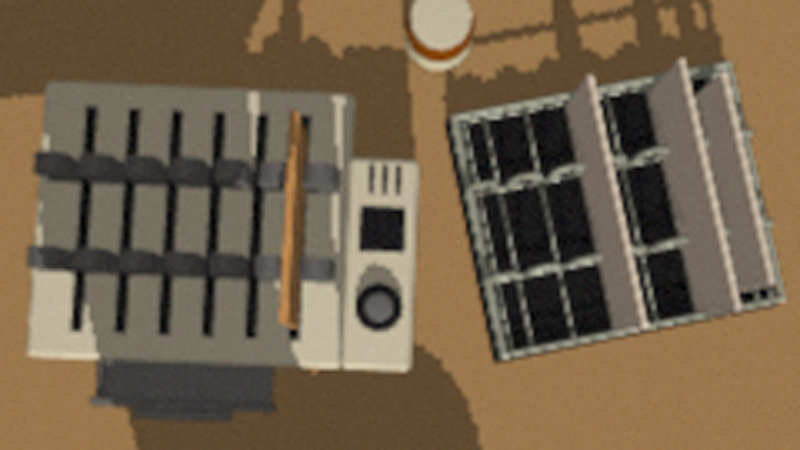

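View pics/s1.png

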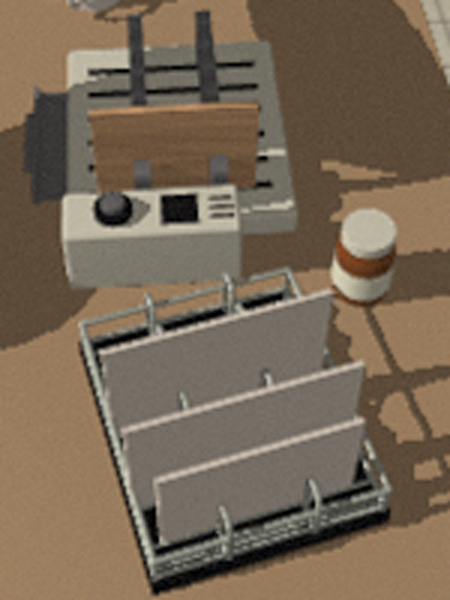

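The top crop shows three glass boards, with top edges (590,75)-(643,328), (682,60)-(738,310) and (718,72)-(772,292). The last is the short one. Slots 1 to 5 are free, and the button is at (379,303). The side crop agrees. Now I'll measure.

```bash
python3 - <<'E'
from h import *
np.set_printoptions(precision=1,suppress=True)
T=cam("top");S=cam("side")
t=lambda u,v,z: ray(T,((u+.5)*.3-.5+200,(v+.5)*.3-.5+145),z)
s=lambda u,v,z: ray(S,((u+.5)/3-.5+250,(v+.5)/3-.5+125),z)
for n,a,b,z,c,d in[("A",(590,75),(643,328),175,(103,352),(331,292)),("B",(682,60),(738,310),175,(122,431),(363,366)),("C",(718,72),(772,292),150,(156,482),(362,421))]:
  for f,p,q in((t,a,b),(s,d,c)):
    P,Q=f(*p,z),f(*q,z); e=P-Q
    print(n,P,Q,"mid",(P+Q)/2,"len",np.hypot(*e[:2]),"yaw",np.degrees(np.arctan2(e[1],e[0])))
print("ctrl corners",*[t(*p,95) for p in((348,160),(418,162),(412,370),(343,368))])
for x in (92,76),(133,119),(177,163),(220,207),(262,251): 
  v={92:(108,330),133:(110,331),177:(111,333),220:(113,334),262:(115,335)}[x[0]]
  P,Q=t(x[0],v[0],35),t(x[1],v[1],35);e=P-Q;print("slot",(P+Q)/2,np.hypot(*e[:2]),np.degrees(np.arctan2(e[1],e[0])))
print("button",t(379,303,100),s(112,205,100)); print("wood",t(297,112,170),t(287,327,170)); print("lip",t(183,414,20))
print("divs",t(46,162,140),t(330,175,140),t(36,258,140),t(325,268,140))
print("dr corners",*[t(*p,90) for p in ((450,117),(732,66),(784,300),(497,360))])
E
```

```text
A [ 713.  -150.1  175. ] [ 499.5 -194.1  175. ] mid [ 606.2 -172.1  175. ] len 218.0255253753482 yaw 11.646287076228715
A [ 714.4 -153.3  175. ] [ 503.5 -197.7  175. ] mid [ 609.  -175.5  175. ] len 215.51536243542927 yaw 11.891609058600316
B [ 727.5 -228.7  175. ] [ 515.5 -273.8  175. ] mid [ 621.5 -251.3  175. ] len 216.72034910291976 yaw 11.999935309875303
B [ 729.  -233.8  175. ] [ 516.1 -277.   175. ] mid [ 622.6 -255.4  175. ] len 217.1498620156626 yaw 11.473353937534803
C [ 723.3 -265.4  150. ] [ 532.5 -309.5  150. ] mid [ 627.9 -287.4  150. ] len 195.78192175769075 yaw 13.013773995066284
C [ 723.3 -273.5  150. ] [ 541.3 -313.7  150. ] mid [ 632.3 -293.6  150. ] len 186.36622849753417 yaw 12.440909340535187
ctrl corners [648.8  56.4  95. ] [648.1  -6.4  95. ] [462.6  -3.7  95. ] [463.5  57.1  95. ]
slot [599.3 302.6  35. ] 208.04625644142695 -1.6276033685551905
slot [598.5 263.7  35. ] 207.18756847820077 -1.344012444282944
slot [597.8 222.9  35. ] 208.28644043214325 -1.547246110076186
slot [597.  182.5  35. ] 207.4727856194674 -1.5243569433057687
slot [596.2 142.5  35. ] 206.61846696543225 -1.2389132633675992
button [520.9  26.4 100. ] [517.6  31.9 100. ]
wood [677.6  97.7 170. ] [496.4 101.5 170. ]
lip [419.5 207.   20. ]
divs [635.7 313.8 140. ] [628.5  70.1 140. ] [553.  318.4 140. ] [548.1  72.7 140. ]
dr corners [690.5 -34.8  90. ] [ 742.6 -292.5   90. ] [ 529.2 -336.6   90. ] [472.4 -79.   90. ]
```

Both views agree to about 3 mm. The steriliser centre is near (597,203) with yaw -1.5°, and the tray is about 30 mm out. I'll do the tray first.

Request:
servo_tool(
  rows=[
    [0, 0, 1.6, 22, -32, -5, 1],
    [0, 0, 1.6, 22, -32, -5, 1],
    [0, 0, 1.6, 22, -32, -5, 1],
    [0, 0, 1.6, 22, -32, -5, 1],
    [0, 0, 1.6, 22, -32, -5, 1],
    [0, 0, 1.6, 22, -32, -5, 1],
    [0, 0, 1.6, 22, -32, -5, 1],
    [0, 0, 1.6, 22, -32, -5, 1],
    [0, 0, 1.6, 22, -32, -10, 1],
    [0, 0, 1.6, 22, -30, -10, 1],
    [0, 0, 0, 0, 0, -30, 1],
    [0, 0, 0, 0, 0, -40, 1],
    [0, 0, 0, 0, 0, -40, 1],
    [0, 0, 0, 0, 0, -20, 1],
    [0, 0, 0, 0, 0, -1, 1],
    [0, 0, 0, 0, 0, 0, 1],
  ],
)

```text
clock: 2.1
eef_pos: [385.4, 206.8, 15.1]
eef_rot: [3.141, 0.001, 3.116]
wrist_force: [-0.4, -0.2, 0.8]
finger_gap: 0.8
finger_force: 0.0
```

Request:
servo_tool(
  rows=[
    [0, 0, 0, 8, 0, 0, 1],
    [0, 0, 0, 8, 0, 0, 1],
    [0, 0, 0, 8, 0, 0, 1],
    [0, 0, 0, 6, 0, 0, 1],
    [0, 0, 0, 5, 0, 0, 1],
    [0, 0, 0, 5, 0, 0, 1],
    [0, 0, 0, 5, 0, 0, 1],
    [0, 0, 0, 3, 0, 0, 1],
    [0, 0, 0, 0, 0, 0, 1],
  ],
)

```text
clock: 3.22
eef_pos: [433.4, 206.7, 14.5]
eef_rot: [3.141, 0.001, 3.116]
wrist_force: [0.0, -0.2, -0.4]
finger_gap: 0.3
finger_force: 0.0
```

Request:
servo_tool(
  rows=[
    [0, 0, 0, 2, 0, 0, 1],
    [0, 0, 0, 2, 0, 0, 1],
    [0, 0, 0, 2, 0, 0, 1],
    [0, 0, 0, 0, 0, 0, 1],
  ],
)

```text
clock: 3.72
eef_pos: [439.4, 206.7, 14.5]
eef_rot: [3.141, 0.001, 3.116]
wrist_force: [-0.6, 0.1, -0.5]
finger_gap: 0.5
finger_force: 0.0
```

```bash
python3 - <<'E'
from h import *
cv2.imwrite("pics/w1.png",manip.camera("wrist")[...,::-1])
print(manip.read_state()['wrist_force'])
E
```

```text
[ 0.00751589 -0.08588853  0.97933891]
```

View pics/w1.png

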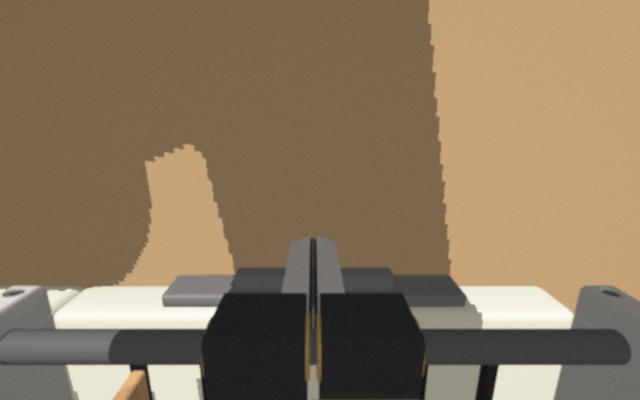

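The wrist view shows the closed fingers at (313,260) touching the lip, whose top is at about row 275. I'll keep pushing until it stops firmly.

Request:
servo_tool(
  rows=[
    [0, 0, 0, 2, 0, 0, 1],
    [0, 0, 0, 2, 0, 0, 1],
    [0, 0, 0, 0, 0, 0, 1],
  ],
)

```text
clock: 4.15
eef_pos: [439.9, 206.6, 14.2]
eef_rot: [-3.14, -0.008, 3.116]
wrist_force: [-25.2, 1.0, 19.0]
finger_gap: 0.4
finger_force: 12.5
```

Request:
servo_tool(
  rows=[
    [0, 0, 0, 2, 0, 0, 1],
    [0, 0, 0, 2, 0, 0, 1],
    [0, 0, 0, 0, 0, 0, 1],
  ],
)

```text
clock: 4.53
eef_pos: [440.2, 206.6, 14.0]
eef_rot: [-3.139, -0.016, 3.116]
wrist_force: [-51.8, 2.3, 40.5]
finger_gap: 0.9
finger_force: 26.5
```

The tray is home against its stop. I'll retreat and hover near the drainer.

Request:
servo_tool(
  rows=[
    [0, 0, 0, -12, 0, 0, 1],
    [0, 0, 0, -20, 0, 0, 1],
    [0, 0, 0, 0, 0, 40, 0.75],
    [0, 0, 0, 0, 0, 50, 0.75],
    [0, 0, 0, 0, 0, 50, 0.75],
    [0, 0, 0, 0, 0, 50, 0.75],
    [0, 0, 0, 0, 0, 46, 0.75],
    [0, 0, 1.4, 15, -43, 0, 0.75],
    [0, 0, 1.4, 15, -43, 0, 0.75],
    [0, 0, 1.4, 15, -43, 0, 0.75],
    [0, 0, 1.4, 15, -43, 0, 0.75],
    [0, 0, 1.4, 15, -43, 0, 0.75],
    [0, 0, 1.4, 15, -43, 0, 0.75],
    [0, 0, 1.4, 15, -43, 0, 0.75],
    [0, 0, 1.4, 15, -43, 0, 0.75],
    [0, 0, 1.4, 15, -43, 0, 0.75],
    [0, 0, 0.9, 10, -43, 0, 0.75],
    [0, 0, 0, 0, 0, 0, 0.75],
    [0, 0, 0, 0, 0, 0, 0.75],
  ],
)

```text
clock: 6.9
eef_pos: [560.0, -223.0, 250.3]
eef_rot: [3.141, -0.0, -2.932]
wrist_force: [0.4, -0.3, 0.6]
finger_gap: 23.4
finger_force: 0.0
```

```bash
python3 - <<'E'
from h import *
st=manip.read_state();print(st['eef_pos'],st['eef_rot'],st['wrist_force'])
np.save("w2.npy",np.r_[st['eef_pos'],st['eef_rot']])
cv2.imwrite("pics/w2.png",manip.camera("wrist")[...,::-1])
t=manip.camera("top")[...,::-1]; cv2.imwrite("pics/t2.png",t)
s=manip.camera("side")[...,::-1]; cv2.imwrite("pics/s2.png",s)
E
```

```text
[ 559.96981185 -222.99287534  250.26910294] [ 3.14136433e+00 -9.98993271e-05 -2.93177619e+00] [ 0.41135504 -0.27176551  0.57558431]
```

View pics/w2.png

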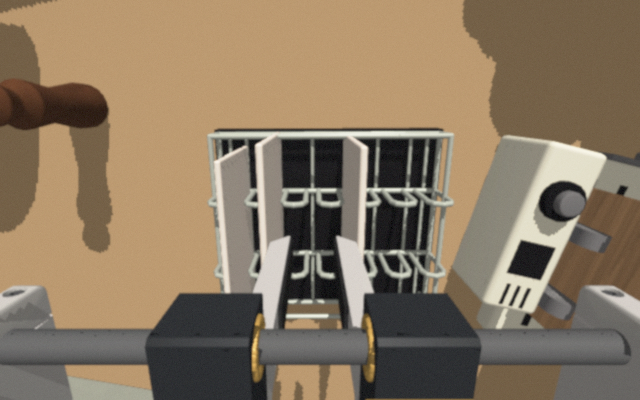

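The wrist view shows, from left to right, boards C, B and A. Their near top corners are around (222,162), (261,143) and (346,138). I'll take brightness profiles across the top edges.

```bash
python3 - <<'E'
from h import *
np.set_printoptions(precision=1,suppress=True,linewidth=200)
w=np.load("w2.npy"); c=cam("wrist",dict(eef_pos=w[:3],eef_rot=w[3:]))
im=cv2.imread("pics/w2.png")
for n,p,q,z in(("A",(501,-195),(713,-152),175),("B",(516,-275),(728,-231),175),("C",(537,-311),(723,-269),150)): print(n,proj(c,[*p,z]),proj(c,[*q,z]))
for r in (170,190,210,225): 
  print(r,"C",im[r,212:232].mean(1).astype(int),"B",im[r,252:272].mean(1).astype(int),"A",im[r,336:358].mean(1).astype(int))
E
```

```text
A [364.3 147.8] [352.5 382.3]
B [256.3 145.2] [265.9 380.8]
C [214.5 157.9] [232.3 350.5]
170 C [173 178 197 215 221 223 223 213 186 156 138 134 131 134 132 138 133 135 134 135] B [ 32  31  34  83 159 201 218 224 226 222 210 176 148 135 136 135 135 135 136 134] A [ 26  29  23  22  18  35  69 106 118 120 122 119 119 120 121 120 120 121 122 123 121 121]
190 C [158 172 171 169 190 215 223 227 220 206 172 142 136 133 134 135 135 135 135 133] B [186 180 174 171 185 194 208 218 222 224 221 208 172 142 133 137 135 136 136 135] A [142 108  98  97 102 110 115 119 122 124 117 121 123 122 121 121 121 121 118 119 119 118]
210 C [150 132 115 122 149 175 201 218 224 225 216 194 159 135 138 135 135 135 135 135] B [ 57  32  29  15  23  85 164 203 217 224 226 220 206 167 139 135 135 135 136 136] A [ 22  25  25  21  30  58 101 118 120 122 120 124 118 122 122 121 123 122 122 119 123 130]
225 C [153 149 136 121 110 108 131 183 214 223 225 219 201 163 141 134 134 137 133 137] B [ 83  50  25  20  18  32  94 170 208 222 225 224 215 194 159 139 138 137 137 133] A [ 10  20  22  14  33  71 107 117 119 122 122 121 122 121 120 121 120 119 119 119 123 138]
```

```bash
cat > edge.py <<'E'
from h import *
def edge(im,c,z,rows,lo,hi,thr=180,wmin=5,wmax=12):
    """centres of the bright top strip per row -> line in world at height z"""
    g=im.mean(2); P=[]
    for r in rows:
        cs=np.flatnonzero(g[r,lo:hi]>thr)+lo
        runs=[k for k in np.split(cs,np.flatnonzero(np.diff(cs)>1)+1) if wmin<=len(k)<=wmax]
        if len(runs)==1: P.append(ray(c,(runs[0].mean(),r),z)[:2])
    P=np.array(P); a=np.polyfit(P[:,0],P[:,1],1); res=P[:,1]-np.polyval(a,P[:,0]); k=abs(res)<1
    a=np.polyfit(P[k,0],P[k,1],1); return a,len(P),k.sum(),res[k].std()
E
python3 - <<'E'
from edge import *
w=np.load("w2.npy"); c=cam("wrist",dict(eef_pos=w[:3],eef_rot=w[3:]))
im=cv2.imread("pics/w2.png")
for n,z,r,lo,hi,x in(("A",175,range(150,236),350,375,607.5),("B",175,range(146,236),250,274,622),("C",150,range(162,280),205,240,630)):
    a,*k=edge(im,c,z,r,lo,hi); print(n,"slope deg",np.degrees(np.arctan(a[0])),"y at",x,np.polyval(a,x),k)
E
```

```text
A slope deg 12.21820676038756 y at 607.5 -172.21674383597713 [83, np.int64(81), np.float64(0.20250269179840516)]
B slope deg 12.148180868631009 y at 622 -250.4346632142059 [88, np.int64(87), np.float64(0.22511521786639513)]
C slope deg 12.174394425868947 y at 630 -289.7077023024474 [114, np.int64(113), np.float64(0.2116075949853289)]
```

Request:
servo_tool(
  grip_force=12,
  rows=[
    [0, 0, 0, 24, 25, 0, 0.75],
    [0, 0, 0.2, 23.5, 26, 0, 0.75],
    [0, 0, 0, 0, 0, -30, 0.75],
    [0, 0, 0, 0, 0, -30, 0.75],
    [0, 0, 0, 0, 0, -25, 0.75],
    [0, 0, 0, 0, 0, -15, 0.75],
    [0, 0, 0, 0, 0, -7, 0.75],
    [0, 0, 0, 0, 0, 0, 0.75],
  ],
)

```text
clock: 8.05
eef_pos: [607.7, -172.2, 143.8]
eef_rot: [-3.141, 0.0, -2.928]
wrist_force: [0.1, 0.4, -0.5]
finger_gap: 23.5
finger_force: 0.0
```

Request:
servo_tool(
  rows=[
    [0, 0, 0, 0, 0, 0, 1],
    [0, 0, 0, 0, 0, 0, 1],
    [0, 0, 0, 0, 0, 0, 1],
    [0, 0, 0, 0, 0, 0, 1],
  ],
)

```text
clock: 8.55
eef_pos: [607.8, -172.5, 144.1]
eef_rot: [-3.141, 0.001, -2.928]
wrist_force: [-0.3, -0.1, 5.0]
finger_gap: 5.6
finger_force: 12.0
```

Request:
servo_tool(
  rows=[
    [0, 0, 0, 0, 0, 5, 1],
    [0, 0, 0, 0, 0, 10, 1],
    [0, 0, 0, 0, 0, 15, 1],
    [0, 0, 0, 0, 0, 20, 1],
    [0, 0, 0, 0, 0, 25, 1],
    [0, 0, 0, 0, 0, 25, 1],
    [0, 0, 0, 0, 0, 25, 1],
    [0, 0, 0, 0, 0, 25, 1],
    [0, 0, 0, 0, 0, 15, 1],
    [0, 0, 0, 0, 0, 10, 1],
    [0, 0, 0, 0, 0, 0, 1],
  ],
)

```text
clock: 9.93
eef_pos: [607.6, -172.4, 318.6]
eef_rot: [-3.141, 0.0, -2.928]
wrist_force: [-0.8, 0.0, -6.2]
finger_gap: 5.9
finger_force: 12.0
```

Request:
servo_tool(
  rows=[
    [0, 0, 0, 0, 15, 0, 1],
    [0, 0, -0.7, -0.5, 30, 0, 1],
    [0, 0, -1.4, -1, 40, 0, 1],
    [0, 0, -1.4, -1, 40, 0, 1],
    [0, 0, -1.4, -1, 40, 0, 1],
    [0, 0, -1.4, -1, 40, 0, 1],
    [0, 0, -1.4, -1, 40, 0, 1],
    [0, 0, -1.4, -1, 40, 0, 1],
    [0, 0, -1.4, -1, 40, 0, 1],
    [0, 0, -1.4, -1, 35, 0, 1],
    [0, 0, -1.4, -1, 20, 0, 1],
    [0, 0, -1.4, -1, 10, 0, 1],
    [0, 0, -0.4, -1, 5, 0, 1],
    [0, 0, 0, 0, 0, 0, 1],
    [0, 0, 0, 0, 0, 0, 1],
  ],
)

```text
clock: 11.8
eef_pos: [596.0, 222.3, 318.4]
eef_rot: [-3.141, -0.0, 3.092]
wrist_force: [-0.1, 0.2, -4.9]
finger_gap: 6.1
finger_force: 12.0
```

```bash
python3 - <<'E'
from h import *
st=manip.read_state();print(st['eef_pos'],st['eef_rot'],st['wrist_force'])
np.save("w3.npy",np.r_[st['eef_pos'],st['eef_rot']])
cv2.imwrite("pics/w3.png",manip.camera("wrist")[...,::-1])
E
```

```text
[596.01993648 222.32337706 318.38622108] [-3.14147873e+00 -9.99091999e-05  3.09153892e+00] [-0.14897839  0.23705956 -4.9325561 ]
```

View pics/w3.png

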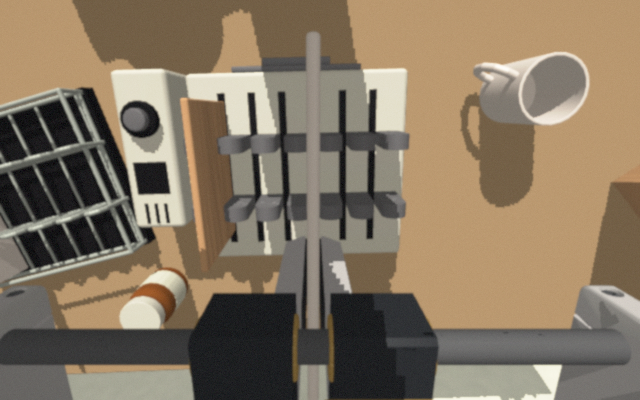

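The wrist view shows the board above slot 3. The free slot lines are at columns 254, 282, 343 and 373, with slot 3 hidden behind the board at about 313. I'll fit the slot lines on the floor plane.

```bash
cat > slots.py <<'E'
from h import *
def slots(im,c,cols,rows=(range(98,130),range(158,190))):
    g=im.mean(2); out=[]
    for lo,hi in cols:
        P=[]
        for r in [r for k in rows for r in k]:
            v=g[r,lo:hi]; w=np.clip(v.max()*0.55-v,0,None)
            if w.sum()>0 and (w>0).sum()<14: P.append(ray(c,((w*np.arange(lo,hi)).sum()/w.sum(),r),35)[:2])
        P=np.array(P);a=np.polyfit(P[:,0],P[:,1],1); res=P[:,1]-np.polyval(a,P[:,0]);k=abs(res)<1.5;a=np.polyfit(P[k,0],P[k,1],1)
        out.append((np.degrees(np.arctan(a[0])),np.polyval(a,597),k.sum(),P[k,0].min()))
    return out
E
python3 - <<'E'
from slots import *
w=np.load("w3.npy"); c=cam("wrist",dict(eef_pos=w[:3],eef_rot=w[3:]))
im=cv2.imread("pics/w3.png"); g=im.mean(2)
for o in slots(im,c,((244,264),(274,294),(333,353),(364,384))): print(np.round(o,2))
for u,v in ((187,76),(406,70),(402,250),(112,71),(187,222),(187,71),(120,224)): print((u,v),ray(c,(u,v),95 if u<188 else 35).round(1))
# ends of slot dark lines
for col in (254,282,343,373):
    r=np.flatnonzero(g[:, col-2:col+3].min(1)[80:250]<60)+80; print(col,r.min(),r.max(),ray(c,(col,r.min()),35)[:2].round(1),ray(c,(col,r.max()),35)[:2].round(1))
# held board columns: top edge near rows 200-230 (z~349), near bottom corner
for r in (40,100,200,230): 
    v=g[r,300:326]; print(r,v.astype(int))
E
```

```text
[ -1.83 143.11  64.   497.39]
[ -1.51 183.63  64.   499.43]
[ -1.42 263.8   64.   503.49]
[ -1.28 303.62  64.   505.53]
(187, 76) [472.6  86.9  95. ]
(406, 70) [473.2 349.5  35. ]
(402, 250) [724.7 349.8  35. ]
(112, 71) [463.1   3.4  95. ]
(187, 222) [645.4  60.4  95. ]
(187, 71) [467.4  87.7  95. ]
(120, 224) [643.7 -25.2  95. ]
254 94 206 [492.6 150.6] [645.3 135.6]
282 92 213 [492.  187.6] [657.9 175. ]
343 91 238 [494.8 267.6] [701.1 262.2]
373 91 237 [496.8 306.9] [701.7 306.5]
40 [ 94  91  92  93  94 104 118 130 136 139 141 141 143 145 140 145 144 140
 134 127 110  99  92  94  93  95]
100 [139 137 137 137 138 134 133 133 135 139 141 141 146 144 144 144 143 139
 137 131 136 139 134 139 138 139]
200 [ 65  66  60  64  63  69  92 117 131 140 142 143 143 143 144 146 144 138
 129 107  78  65  61  62  63  63]
230 [138 136 136 138 137 134 133 131 133 140 140 145 141 143 145 141 140 140
 133 133 134 136 136 137 136 136]
```

Request:
servo_tool(
  rows=[
    [0, 0, 0, 2, 1.2, -15, 1],
    [0, 0, 0, 0, 0, -25, 1],
    [0, 0, 0, 0, 0, -20, 1],
    [0, 0, 0, 0, 0, -15, 1],
    [0, 0, 0, 0, 0, -12, 1],
    [0, 0, 0, 0, 0, -12, 1],
    [0, 0, 0, 0, 0, -10, 1],
    [0, 0, 0, 0, 0, 0, 1],
  ],
)

```text
clock: 12.85
eef_pos: [597.9, 223.7, 208.7]
eef_rot: [-3.141, -0.001, 3.092]
wrist_force: [0.4, -0.0, -5.4]
finger_gap: 6.4
finger_force: 12.0
```

Request:
servo_tool(
  rows=[
    [0, 0, 0, 0, 0, -10, 1],
    [0, 0, 0, 0, 0, -10, 1],
    [0, 0, 0, 0, 0, -10, 1],
    [0, 0, 0, 0, 0, -10, 1],
    [0, 0, 0, 0, 0, -6, 1],
    [0, 0, 0, 0, 0, -4, 1],
    [0, 0, 0, 0, 0, 0, 1],
  ],
)

```text
clock: 13.72
eef_pos: [598.0, 223.9, 159.3]
eef_rot: [-3.142, -0.0, 3.092]
wrist_force: [0.0, 1.0, -4.4]
finger_gap: 6.1
finger_force: 12.0
```

Request:
servo_tool(
  rows=[
    [0, 0, 0, 0, 0, -2, 1],
    [0, 0, 0, 0, 0, -2, 1],
    [0, 0, 0, 0, 0, -1, 1],
    [0, 0, 0, 0, 0, 0, 1],
  ],
)

```text
clock: 14.22
eef_pos: [598.0, 223.9, 154.4]
eef_rot: [-3.142, -0.0, 3.092]
wrist_force: [0.0, -0.1, -5.1]
finger_gap: 5.9
finger_force: 12.0
```

Request:
servo_tool(
  rows=[
    [0, 0, 0, 0, 0, -1, 1],
    [0, 0, 0, 0, 0, -1, 1],
    [0, 0, 0, 0, 0, 0, 1],
  ],
)

```text
clock: 14.6
eef_pos: [598.1, 224.0, 154.1]
eef_rot: [3.141, 0.001, 3.092]
wrist_force: [-6.7, -1.6, 9.1]
finger_gap: 6.1
finger_force: 12.0
```

It's on the floor. I'll release, rise and go back to hover over the drainer.

Request:
servo_tool(
  rows=[
    [0, 0, 0, 0, 0, 0, 0.75],
    [0, 0, 0, 0, 0, 0, 0.75],
    [0, 0, 0, 0, 0, 0, 0.75],
    [0, 0, 0, 0, 0, 20, 0.75],
    [0, 0, 0, 0, 0, 40, 0.75],
    [0, 0, 0, 0, 0, 40, 0.75],
    [0, 0, 0, -1, -45, 0, 0.75],
    [0, 0, 1.4, -3, -45, 0, 0.75],
    [0, 0, 1.4, -3, -45, 0, 0.75],
    [0, 0, 1.4, -3, -45, 0, 0.75],
    [0, 0, 1.4, -3, -45, 0, 0.75],
    [0, 0, 1.4, -3, -45, 0, 0.75],
    [0, 0, 1.4, -3, -45, 0, 0.75],
    [0, 0, 1.4, -3, -45, 0, 0.75],
    [0, 0, 1.4, -3, -45, 0, 0.75],
    [0, 0, 1.4, -3, -45, 0, 0.75],
    [0, 0, 1.4, -3, -15, 0, 0.75],
    [0, 0, 1.0, -1, 0, 0, 0.75],
    [0, 0, 0, 0, 0, 0, 0.75],
    [0, 0, 0, 0, 0, 0, 0.75],
  ],
)

```text
clock: 17.1
eef_pos: [566.3, -240.3, 252.6]
eef_rot: [-3.142, 0.0, -2.929]
wrist_force: [0.8, 0.9, 0.2]
finger_gap: 23.4
finger_force: 0.0
```

```bash
python3 - <<'E'
from h import *
st=manip.read_state();print(st['eef_pos'],st['eef_rot'],st['wrist_force'])
np.save("w4.npy",np.r_[st['eef_pos'],st['eef_rot']])
w=manip.camera("wrist")[...,::-1];t=manip.camera("top")[...,::-1];s=manip.camera("side")[...,::-1]
for n,i in(("w",w),("t",t),("s",s)): cv2.imwrite(f"pics/{n}4.png",i)
cv2.imwrite("pics/m4.png",np.vstack([np.hstack([w[:,100:500],cv2.resize(s[125:325,225:425],(400,400))]),cv2.resize(t[145:280,200:440],(800,450))[:200]]))
E
```

```text
[ 566.31125803 -240.25137373  252.59515109] [-3.14151089e+00  1.95117072e-04 -2.92902140e+00] [0.8275217  0.87685201 0.21175354]
```

View pics/m4.png

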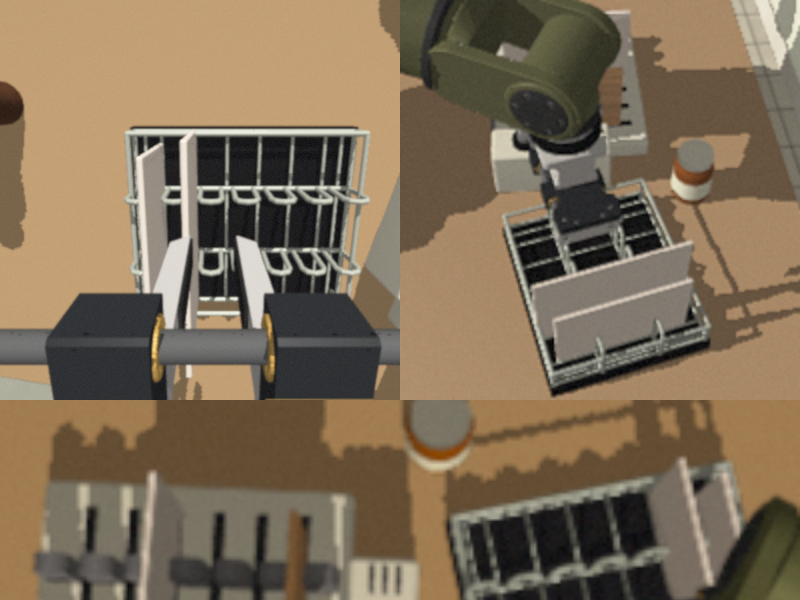

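B and C are unmoved in the drainer, at wrist crop columns 188 and 150. A stands in slot 3. I'll refit B and C.

```bash
python3 - <<'E'
from edge import *
w=np.load("w4.npy"); c=cam("wrist",dict(eef_pos=w[:3],eef_rot=w[3:]))
im=cv2.imread("pics/w4.png")
for n,z,r,lo,hi,x in(("B",175,range(142,230),278,300,622),("C",150,range(160,270),236,268,630)):
    a,*k=edge(im,c,z,r,lo,hi); print(n,"slope deg",np.degrees(np.arctan(a[0])),"y at",x,np.polyval(a,x),k)
g=im.mean(2)
for u,z in((289,175),(250,150)):
    r=np.flatnonzero(g[100:200,u-1:u+2].mean(1)>205)[0]+100; print(u,r,ray(c,(u,r),z))
E
```

```text
B slope deg 12.296413027720995 y at 622 -250.30456734348314 [88, np.int64(84), np.float64(0.16600904920628387)]
C slope deg 12.16479516238079 y at 630 -289.7672626173839 [100, np.int64(99), np.float64(0.22840110999533572)]
289 130 [ 506.51746307 -270.60604075  175.        ]
250 130 [ 515.03864213 -303.43096295  150.        ]
```

Request:
servo_tool(
  grip_force=12,
  rows=[
    [0, 0, 0, 28, -5, 0, 0.75],
    [0, 0, 0, 27.7, -5, 0, 0.75],
    [0, 0, 0, 0, 0, -30, 0.75],
    [0, 0, 0, 0, 0, -30, 0.75],
    [0, 0, 0, 0, 0, -25, 0.75],
    [0, 0, 0, 0, 0, -15, 0.75],
    [0, 0, 0, 0, 0, -8.6, 0.75],
    [0, 0, 0, 0, 0, 0, 0.75],
    [0, 0, 0, 0, 0, 0, 1],
    [0, 0, 0, 0, 0, 0, 1],
    [0, 0, 0, 0, 0, 0, 1],
    [0, 0, 0, 0, 0, 0, 1],
  ],
)

```text
clock: 18.75
eef_pos: [622.0, -251.3, 144.6]
eef_rot: [-3.141, 0.001, -2.93]
wrist_force: [-0.0, -0.1, 5.1]
finger_gap: 6.3
finger_force: 12.0
```

Request:
servo_tool(
  rows=[
    [0, 0, 0, 0, 0, 5, 1],
    [0, 0, 0, 0, 0, 10, 1],
    [0, 0, 0, 0, 0, 15, 1],
    [0, 0, 0, 0, 0, 20, 1],
    [0, 0, 0, 0, 0, 25, 1],
    [0, 0, 0, 0, 0, 25, 1],
    [0, 0, 0, 0, 0, 25, 1],
    [0, 0, 0, 0, 0, 25, 1],
    [0, 0, 0, 0, 0, 25, 1],
    [0, 0, 0, 0, 0, 15, 1],
    [0, 0, 0, 0, 0, 10, 1],
    [0, 0, 0, 0, 0, 0, 1],
  ],
)

```text
clock: 20.25
eef_pos: [621.8, -251.2, 344.1]
eef_rot: [-3.141, 0.0, -2.93]
wrist_force: [-0.2, -0.0, -3.9]
finger_gap: 5.9
finger_force: 12.0
```

Request:
servo_tool(
  rows=[
    [0, 0, 0, 0, 15, 0, 1],
    [0, 0, 0, -1, 30, 0, 1],
    [0, 0, -1.6, -2, 40, 0, 1],
    [0, 0, -1.6, -2, 45, 0, 1],
    [0, 0, -1.6, -2, 45, 0, 1],
    [0, 0, -1.6, -2, 45, 0, 1],
    [0, 0, -1.6, -2, 45, 0, 1],
    [0, 0, -1.6, -2, 45, 0, 1],
    [0, 0, -1.6, -2, 45, 0, 1],
    [0, 0, -1.6, -2, 45, 0, 1],
    [0, 0, -0.8, -2, 45, 0, 1],
    [0, 0, 0, -2, 45, 0, 1],
    [0, 0, 0, -2, 30, 0, 1],
    [0, 0, 0, 0, 20, 0, 1],
    [0, 0, 0, 0, 10, 0, 1],
    [0, 0, 0, 0, 4.6, 0, 1],
    [0, 0, 0, 0, 0, 0, 1],
    [0, 0, 0, 0, 0, 0, 1],
  ],
)

```text
clock: 22.5
eef_pos: [599.0, 302.7, 344.0]
eef_rot: [-3.142, 0.0, 3.115]
wrist_force: [0.2, -0.2, -3.3]
finger_gap: 5.8
finger_force: 12.0
```

```bash
python3 - <<'E'
from h import *
from slots import *
st=manip.read_state();print(st['eef_pos'],np.degrees(st['eef_rot']),st['wrist_force'])
np.save("w5.npy",np.r_[st['eef_pos'],st['eef_rot']])
w=manip.camera("wrist")[...,::-1]; cv2.imwrite("pics/w5.png",w)
c=cam("wrist",st)
for k in (1,2,4,5): 
    p=proj(c,[550,143.1+40.1*(k-1),35]); print(k,p.round(0))
E
```

```text
[598.96423702 302.7175869  343.99247834] [-1.79999433e+02  1.06317733e-02  1.78485686e+02] [ 0.2402672  -0.18911757 -3.26455443]
1 [200. 135.]
2 [228. 134.]
4 [284. 133.]
5 [312. 132.]
```

Request:
servo_tool(
  rows=[
    [0, 0, 0, 0, 0.9, -15, 1],
    [0, 0, 0, 0, 0, -25, 1],
    [0, 0, 0, 0, 0, -25, 1],
    [0, 0, 0, 0, 0, -15, 1],
    [0, 0, 0, 0, 0, -12, 1],
    [0, 0, 0, 0, 0, -12, 1],
    [0, 0, 0, 0, 0, -12, 1],
    [0, 0, 0, 0, 0, -12, 1],
    [0, 0, 0, 0, 0, -10, 1],
    [0, 0, 0, 0, 0, 0, 1],
  ],
)

```text
clock: 23.8
eef_pos: [598.5, 304.3, 204.9]
eef_rot: [-3.141, -0.001, 3.116]
wrist_force: [-0.0, -0.7, -4.2]
finger_gap: 5.9
finger_force: 12.0
```

Request:
servo_tool(
  rows=[
    [0, 0, 0, 0, 0, -10, 1],
    [0, 0, 0, 0, 0, -10, 1],
    [0, 0, 0, 0, 0, -10, 1],
    [0, 0, 0, 0, 0, -8, 1],
    [0, 0, 0, 0, 0, -5, 1],
    [0, 0, 0, 0, 0, -3, 1],
    [0, 0, 0, 0, 0, -2, 1],
    [0, 0, 0, 0, 0, -2, 1],
    [0, 0, 0, 0, 0, 0, 1],
  ],
)

```text
clock: 24.92
eef_pos: [598.7, 304.3, 155.8]
eef_rot: [-3.142, -0.0, 3.116]
wrist_force: [0.5, 0.4, -4.7]
finger_gap: 6.0
finger_force: 12.0
```

Request:
servo_tool(
  rows=[
    [0, 0, 0, 0, 0, -1, 1],
    [0, 0, 0, 0, 0, -1, 1],
    [0, 0, 0, 0, 0, -1, 1],
    [0, 0, 0, 0, 0, 0, 1],
  ],
)

```text
clock: 25.42
eef_pos: [598.9, 304.6, 154.6]
eef_rot: [3.141, 0.001, 3.116]
wrist_force: [-5.1, -2.1, 8.0]
finger_gap: 6.3
finger_force: 12.0
```

Request:
servo_tool(
  rows=[
    [0, 0, 0, 0, 0, 0, 0.75],
    [0, 0, 0, 0, 0, 0, 0.75],
    [0, 0, 0, 0, 0, 0, 0.75],
    [0, 0, 0, 0, 0, 20, 0.75],
    [0, 0, 0, 0, 0, 40, 0.75],
    [0, 0, 0, 0, 0, 40, 0.75],
    [0, 0, 0, -2, -48, 0, 0.75],
    [0, 0, 0, -2, -48, 0, 0.75],
    [0, 0, 1.5, -2, -48, 0, 0.75],
    [0, 0, 1.5, -2, -48, 0, 0.75],
    [0, 0, 1.5, -2, -48, 0, 0.75],
    [0, 0, 1.5, -2, -48, 0, 0.75],
    [0, 0, 1.5, -2, -48, 0, 0.75],
    [0, 0, 1.5, -2, -48, 0, 0.75],
    [0, 0, 1.5, -2, -48, 0, 0.75],
    [0, 0, 1.5, -2, -48, 0, 0.75],
    [0, 0, 1.5, -2, -48, 0, 0.75],
    [0, 0, 0.1, -2, -47, 0, 0.75],
    [0, 0, 0, 0, 0, 0, 0.75],
    [0, 0, 0, 0, 0, 0, 0.75],
  ],
)

```text
clock: 27.92
eef_pos: [574.8, -270.2, 252.7]
eef_rot: [3.141, -0.0, -2.93]
wrist_force: [-0.2, 0.9, 0.5]
finger_gap: 23.7
finger_force: 0.0
```

```bash
python3 - <<'E'
from h import *
st=manip.read_state();print(st['eef_pos'],np.degrees(st['eef_rot']),st['wrist_force'])
np.save("w6.npy",np.r_[st['eef_pos'],st['eef_rot']])
w=manip.camera("wrist")[...,::-1];t=manip.camera("top")[...,::-1];s=manip.camera("side")[...,::-1]
for n,i in(("w",w),("t",t),("s",s)): cv2.imwrite(f"pics/{n}6.png",i)
cv2.imwrite("pics/m6.png",np.vstack([np.hstack([w[:,100:500],cv2.resize(s[125:325,225:425],(400,400))]),cv2.resize(t[145:280,200:440],(800,450))[:200]]))
E
```

```text
[ 574.79641093 -270.20209777  252.69241495] [ 1.79981094e+02 -5.61572142e-03 -1.67869074e+02] [-0.2064862   0.87983332  0.47577889]
```

View pics/m6.png

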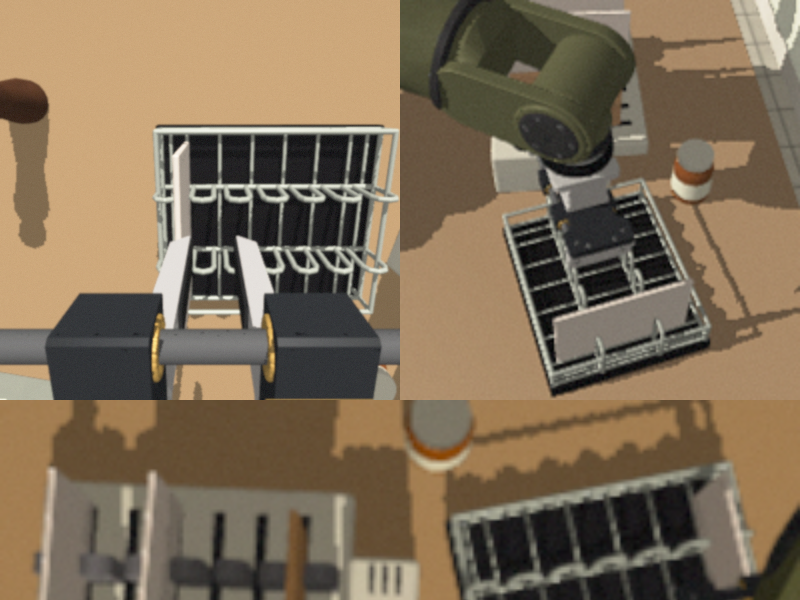

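Only C is left in the drainer, at wrist crop column 183. Boards A and B stand in slots 3 and 5.

```bash
python3 - <<'E'
from edge import *
w=np.load("w6.npy"); c=cam("wrist",dict(eef_pos=w[:3],eef_rot=w[3:]))
im=cv2.imread("pics/w6.png")
a,*k=edge(im,c,150,range(160,230),268,300);print(np.degrees(np.arctan(a[0])),np.polyval(a,630),k)
print(ray(c,(284,143),150),ray(c,(284,147),150))
E
```

```text
11.890697696235918 -290.2884905496312 [63, np.int64(63), np.float64(0.3287546761962401)]
[ 527.97742713 -303.94113489  150.        ] [ 531.22268361 -303.32464635  150.        ]
```

Request:
servo_tool(
  grip_force=12,
  rows=[
    [0, 0, 0, 27, -10, 0, 0.75],
    [0, 0, 0, 26, -10, 0, 0.75],
    [0, 0, 0, 0, 0, -35, 0.75],
    [0, 0, 0, 0, 0, -35, 0.75],
    [0, 0, 0, 0, 0, -30, 0.75],
    [0, 0, 0, 0, 0, -20, 0.75],
    [0, 0, 0, 0, 0, -13.5, 0.75],
    [0, 0, 0, 0, 0, 0, 0.75],
    [0, 0, 0, 0, 0, 0, 1],
    [0, 0, 0, 0, 0, 0, 1],
    [0, 0, 0, 0, 0, 0, 1],
    [0, 0, 0, 0, 0, 0, 1],
  ],
)

```text
clock: 29.58
eef_pos: [628.1, -290.9, 120.3]
eef_rot: [-3.14, 0.001, -2.93]
wrist_force: [0.3, 0.1, 5.6]
finger_gap: 6.0
finger_force: 12.0
```

Request:
servo_tool(
  rows=[
    [0, 0, 0, 0, 0, 5, 1],
    [0, 0, 0, 0, 0, 10, 1],
    [0, 0, 0, 0, 0, 15, 1],
    [0, 0, 0, 0, 0, 20, 1],
    [0, 0, 0, 0, 0, 25, 1],
    [0, 0, 0, 0, 0, 25, 1],
    [0, 0, 0, 0, 0, 25, 1],
    [0, 0, 0, 0, 0, 25, 1],
    [0, 0, 0, 0, 0, 25, 1],
    [0, 0, 0, 0, 0, 15, 1],
    [0, 0, 0, 0, 0, 10, 1],
    [0, 0, 0, 0, 0, 0, 1],
  ],
)

```text
clock: 31.08
eef_pos: [627.8, -290.7, 319.6]
eef_rot: [-3.141, 0.0, -2.93]
wrist_force: [-0.3, 0.0, -3.9]
finger_gap: 5.7
finger_force: 12.0
```

Request:
servo_tool(
  rows=[
    [0, 0, 0, 0, 15, 0, 1],
    [0, 0, -1.6, -1, 30, 0, 1],
    [0, 0, -1.6, -3, 40, 0, 1],
    [0, 0, -1.6, -4, 40, 0, 1],
    [0, 0, -1.6, -4, 40, 0, 1],
    [0, 0, -1.6, -4, 40, 0, 1],
    [0, 0, -1.6, -4, 40, 0, 1],
    [0, 0, -1.6, -4, 40, 0, 1],
    [0, 0, -1.6, -4, 40, 0, 1],
    [0, 0, -0.8, -3, 40, 0, 1],
    [0, 0, 0, 0, 30, 0, 1],
    [0, 0, 0, 0, 20, 0, 1],
    [0, 0, 0, 0, 15, 0, 1],
    [0, 0, 0, 0, 4.2, 0, 1],
    [0, 0, 0, 0, 0, 0, 1],
    [0, 0, 0, 0, 0, 0, 1],
  ],
)

```text
clock: 33.08
eef_pos: [596.9, 142.8, 319.4]
eef_rot: [-3.141, 0.0, 3.115]
wrist_force: [-0.4, 0.3, -3.6]
finger_gap: 6.0
finger_force: 12.0
```

```bash
python3 - <<'E'
from h import *
st=manip.read_state();print(st['eef_pos'],np.degrees(st['eef_rot']),st['wrist_force'])
w=manip.camera("wrist")[...,::-1]; cv2.imwrite("pics/w7.png",w)
E
```

```text
[596.85002163 142.81338331 319.36074881] [-1.79991508e+02  9.96794469e-04  1.78486794e+02] [-0.41703183  0.25009412 -3.60815517]
```

View pics/w7.png

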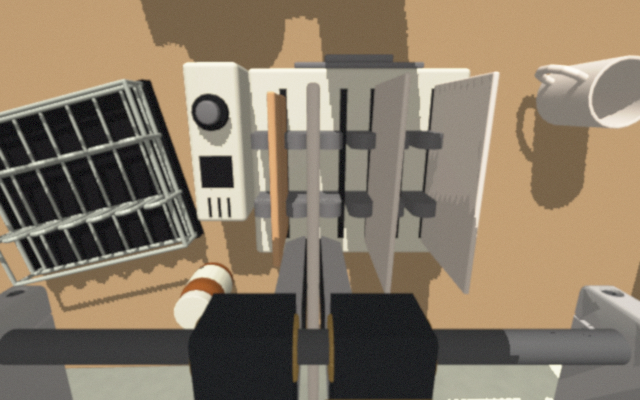

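C hangs over slot 1, between the wood at column 278 and free slot 2 at column 343. A and B are upright. Lowering C.

Request:
servo_tool(
  rows=[
    [0, 0, 0, 0, 0.6, -15, 1],
    [0, 0, 0, 0, 0, -25, 1],
    [0, 0, 0, 0, 0, -25, 1],
    [0, 0, 0, 0, 0, -15, 1],
    [0, 0, 0, 0, 0, -12, 1],
    [0, 0, 0, 0, 0, -12, 1],
    [0, 0, 0, 0, 0, -12, 1],
    [0, 0, 0, 0, 0, -12, 1],
    [0, 0, 0, 0, 0, -10, 1],
    [0, 0, 0, 0, 0, 0, 1],
  ],
)

```text
clock: 34.38
eef_pos: [596.5, 144.1, 180.5]
eef_rot: [-3.141, -0.001, 3.116]
wrist_force: [0.5, 0.5, -3.2]
finger_gap: 5.9
finger_force: 12.0
```

Request:
servo_tool(
  rows=[
    [0, 0, 0, 0, 0, -10, 1],
    [0, 0, 0, 0, 0, -10, 1],
    [0, 0, 0, 0, 0, -10, 1],
    [0, 0, 0, 0, 0, -8, 1],
    [0, 0, 0, 0, 0, -5, 1],
    [0, 0, 0, 0, 0, -3, 1],
    [0, 0, 0, 0, 0, -2, 1],
    [0, 0, 0, 0, 0, -1, 1],
    [0, 0, 0, 0, 0, -1, 1],
    [0, 0, 0, 0, 0, 0, 1],
  ],
)

```text
clock: 35.62
eef_pos: [596.8, 144.1, 131.4]
eef_rot: [3.142, 0.0, 3.116]
wrist_force: [-0.4, 0.2, -2.9]
finger_gap: 5.9
finger_force: 12.0
```

Request:
servo_tool(
  rows=[
    [0, 0, 0, 0, 0, -1, 1],
    [0, 0, 0, 0, 0, -1, 1],
    [0, 0, 0, 0, 0, -0.5, 1],
    [0, 0, 0, 0, 0, 0, 1],
  ],
)

```text
clock: 36.12
eef_pos: [596.8, 144.2, 130.3]
eef_rot: [3.141, 0.001, 3.116]
wrist_force: [-6.8, -0.4, 10.3]
finger_gap: 6.1
finger_force: 12.0
```

Request:
servo_tool(
  rows=[
    [0, 0, 0, 0, 0, 0, 0.75],
    [0, 0, 0, 0, 0, 0, 0.75],
    [0, 0, 0, 0, 0, 0, 0.75],
    [0, 0, 0, 0, 0, 20, 0.75],
    [0, 0, 0, 0, 0, 40, 0.75],
    [0, 0, 0, 0, 0, 40, 0.75],
    [0, 0, 0, 0, 0, 20, 0.75],
    [0, 0, 0, -30, -20, 0, 1],
    [0, 0, 0, -30, -20, 0, 1],
    [0, 0, 0, -30, -20, 0, 1],
    [0, 0, 0, -30, -20, 0, 1],
    [0, 0, 0, -30, -20, 0, 1],
    [0, 0, 0, -27, -15, 0, 1],
    [0, 0, 0, 0, 0, 0, 1],
    [0, 0, 0, 0, 0, 0, 1],
  ],
)

```text
clock: 38.0
eef_pos: [420.2, 29.3, 249.0]
eef_rot: [3.141, 0.001, 3.116]
wrist_force: [0.2, 1.3, 0.3]
finger_gap: 0.1
finger_force: 0.0
```

```bash
python3 - <<'E'
from h import *
st=manip.read_state();print(st['eef_pos'],np.degrees(st['eef_rot']),st['wrist_force'])
np.save("w8.npy",np.r_[st['eef_pos'],st['eef_rot']])
w=manip.camera("wrist")[...,::-1];t=manip.camera("top")[...,::-1];s=manip.camera("side")[...,::-1]
for n,i in(("w",w),("t",t),("s",s)): cv2.imwrite(f"pics/{n}8.png",i)
cv2.imwrite("pics/m8.png",np.vstack([np.hstack([cv2.resize(w[:300],(400,188)),cv2.resize(s[60:325,225:425],(400,530))[:188]*0]),np.hstack([cv2.resize(t[150:270,200:340],(467,400)),cv2.resize(s[120:320,235:400],(333,400))])]))
E
```

```text
[420.22590397  29.28143132 249.04750074] [1.79994064e+02 3.46703488e-02 1.78526911e+02] [0.18459151 1.26170619 0.30617238]
```

View pics/m8.png

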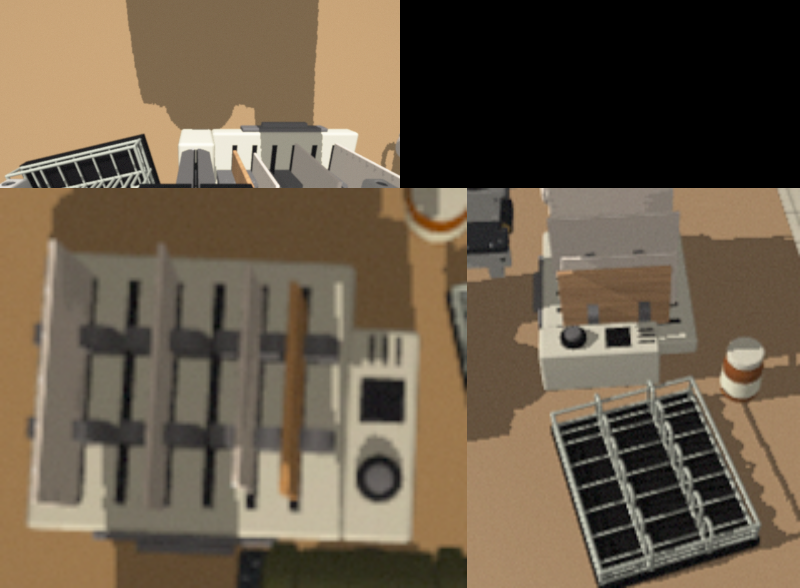

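Everything is in and upright: the boards are in slots 1, 3 and 5, the wood is in slot 0, the drainer is empty and the tray is home. Next I'll locate the button by intersecting rays from several views.

```bash
python3 - <<'E'
from h import *
A=np.zeros((3,3));b=np.zeros(3);rs=[]
w=np.load("w3.npy"); c3=cam("wrist",dict(eef_pos=w[:3],eef_rot=w[3:]))
for name,c,box in(("w3",c3,(110,170,90,145)),("t8",cam("top"),(300,325,222,248)),("s8",cam("side"),(262,300,175,200))):
    im=cv2.imread(f"pics/{name}.png"); g=im.mean(2); x0,x1,y0,y1=box; s=g[y0:y1,x0:x1]
    m=((s>55)&(s<140)).astype(np.uint8); m=cv2.morphologyEx(m,cv2.MORPH_OPEN,np.ones((3,3)))
    n,l,st,ce=cv2.connectedComponentsWithStats(m)
    print(name,[(st[i,4],(ce[i]+[x0,y0]).round(1).tolist(),ray(c,ce[i]+[x0,y0],104).round(1)) for i in range(1,n)], s.astype(int)[::4,::4].tolist() if name=="t8" else "")
E
```

```text
w3 [(np.int32(525), [134.5, 118.7], array([515.9,  23.3, 104. ])), (np.int32(266), [149.6, 138.1], array([538.4,  36.4, 104. ]))] 
t8 [(np.int32(41), [301.6, 226.7], array([546.1,  61.3, 104. ])), (np.int32(55), [312.8, 227.7], array([543.6,  28.5, 104. ])), (np.int32(64), [313.2, 236.8], array([516.9,  26.8, 104. ]))] [[106, 163, 178, 178, 178, 178, 144], [83, 164, 168, 112, 111, 176, 140], [146, 167, 111, 57, 90, 165, 127], [180, 168, 23, 91, 73, 127, 119], [180, 173, 28, 99, 98, 120, 114], [180, 175, 136, 30, 43, 177, 112], [182, 178, 181, 179, 182, 179, 114]]
s8 [(np.int32(565), [279.5, 184.1], array([495.2,  68.4, 104. ])), (np.int32(34), [296.1, 194.8], array([545.8,  18.6, 104. ]))]
```

Request:
servo_tool(
  rows=[
    [0, 0, 0, 33, -0.5, 0, 1],
    [0, 0, 0, 33, -0.5, 0, 1],
    [0, 0, 0, 32, -0.5, 0, 1],
    [0, 0, 0, 0, 0, -40, 1],
    [0, 0, 0, 0, 0, -40, 1],
    [0, 0, 0, 0, 0, -25, 1],
    [0, 0, 0, 0, 0, -14, 1],
    [0, 0, 0, 0, 0, -5, 1],
    [0, 0, 0, 0, 0, 0, 1],
  ],
)

```text
clock: 39.28
eef_pos: [518.1, 27.7, 125.3]
eef_rot: [-3.142, 0.001, 3.116]
wrist_force: [0.5, 0.6, 0.7]
finger_gap: 0.6
finger_force: 0.0
```

Request:
servo_tool(
  rows=[
    [0, 0, 0, 0, 0, -2, 1],
    [0, 0, 0, 0, 0, -2, 1],
    [0, 0, 0, 0, 0, -2, 1],
    [0, 0, 0, 0, 0, -2, 1],
    [0, 0, 0, 0, 0, -2, 1],
    [0, 0, 0, 0, 0, 0, 1],
  ],
)

```text
clock: 40.02
eef_pos: [517.8, 27.6, 114.8]
eef_rot: [-3.142, 0.0, 3.116]
wrist_force: [-1.2, 0.3, 2.0]
finger_gap: 0.6
finger_force: 0.9
```

Request:
servo_tool(
  rows=[
    [0, 0, 0, 0, 0, -1, 1],
    [0, 0, 0, 0, 0, -1, 1],
    [0, 0, 0, 0, 0, -1, 1],
    [0, 0, 0, 0, 0, 0, 1],
  ],
)

```text
clock: 40.52
eef_pos: [517.8, 27.6, 111.9]
eef_rot: [-3.142, 0.0, 3.116]
wrist_force: [-0.6, 0.4, 3.7]
finger_gap: 0.4
finger_force: 1.7
```

Request:
servo_tool(
  rows=[
    [0, 0, 0, 0, 0, -1, 1],
    [0, 0, 0, 0, 0, -1, 1],
    [0, 0, 0, 0, 0, -1, 1],
    [0, 0, 0, 0, 0, 0, 1],
  ],
)

```text
clock: 41.02
eef_pos: [518.0, 27.6, 110.7]
eef_rot: [-3.142, 0.001, 3.116]
wrist_force: [-10.3, -0.3, 25.2]
finger_gap: 0.2
finger_force: 12.8
```

The button has bottomed out, so it's pressed. I'll retreat upward and clear, then check once more.

Request:
servo_tool(
  rows=[
    [0, 0, 0, 0, 0, 5, 1],
    [0, 0, 0, 0, 0, 25, 1],
    [0, 0, 0, 0, 0, 40, 1],
    [0, 0, 0, 0, 0, 40, 1],
    [0, 0, 0, 0, 0, 30, 1],
    [0, 0, 0, -30, -20, 0, 1],
    [0, 0, 0, -40, -30, 0, 1],
    [0, 0, 0, -40, -30, 0, 1],
    [0, 0, 0, 0, 0, 0, 1],
    [0, 0, 0, 0, 0, 0, 1],
    [0, 0, 0, 0, 0, 0, 1],
  ],
)

```text
clock: 42.4
eef_pos: [408.3, -51.9, 248.6]
eef_rot: [3.141, -0.001, 3.117]
wrist_force: [0.3, -0.4, 0.0]
finger_gap: 0.5
finger_force: 0.0
```

```bash
python3 - <<'E'
from h import *
t=manip.camera("top")[...,::-1];s=manip.camera("side")[...,::-1]
cv2.imwrite("pics/m9.png",np.hstack([cv2.resize(t[90:290,120:520],(800,400))[:, :480],cv2.resize(s[90:330,240:400],(267,400))]))
print(manip.read_state()['wrist_force'])
E
```

```text
[ 1.08061403  0.34281804 -0.78636409]
```

View pics/m9.png

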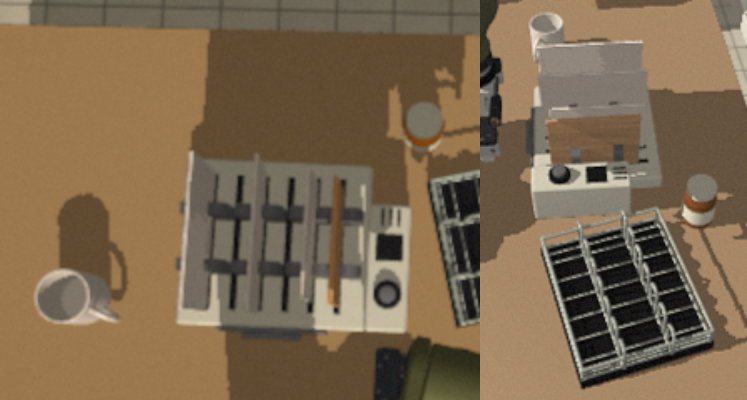

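All three glass boards stand in the steriliser, at columns 195, 257 and 308. The wood, mug and jar are untouched, the drainer is empty and the tray is home.

```bash
python3 -c "
from cell import manip
print(manip.sign_off())"
```

```text
the job is handed in; nothing more can be done
None
```

The job is handed in: the drip tray is pushed home, all three glass boards found in the drainer stand in steriliser slots 1, 3 and 5, and the start button was pressed last, at about 41 s on the clock.

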